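Set up a gear shaft for a run-out check

ROBOT

A 6-joint arm with a two-finger parallel gripper is mounted at the origin on the work surface. World frame = base frame: x ahead of the robot, y to its left, z up, the work surface at z = 0. Lengths are in m, angles in rad, forces in N, time in s.
With the tool pointing down it reaches from about 0.35 to 0.975 m from the base axis. Payload 7.1 kg.
Tool frame: the origin (TCP) lies midway between the tips of the shut fingers; the grasp point (between the pads) lies 19 mm behind it; z points along the fingers, x is the direction in which the jaws open and shut, and the axes are right-handed (so a half turn about z gives the same grasp; the last joint's range is limited). The gripper opens to 88 mm and grips with 3 to 60 N. Pads are 20 mm wide; open, the fingers measure 115 mm over their backs; the gripper's body (75 mm by 178 mm) begins 61 mm behind the grasp point.
Start: joints at [1.285, 0.423, 1.63, -0, 1.089, -0.019], TCP at [0.165, 0.603, 0.223] pointing down, gripper open.
Joint ranges: [-3, 3], [-0.9, 2.11], [0.09, 2.58], [-1.31, 4.45], [0.11, 2.69], [-2.54, 2.54]. Speed limits (rad/s): [2.39, 2.39, 3.01, 3.14, 3.14, 3.14].

INTERFACE

Orientations are given as a unit quaternion [w, x, y, z].
In Python, from station import move_pose, movel, movej, command_gripper, wait, inverse_kinematics, read_camera, camera_info, MotionError, job_done, get_time, get_joint_pos, get_qvel, get_effort, get_tcp_pos, get_ee_rot, get_ft_force, get_ft_torque, get_grip_width gives the robot as it stands. Calls block until the motion is done:
- move_pose(position, orientation): joint-space move of the TCP to a pose.
- movel(position, frame=None, v=0.15, until_force=None): straight line of the TCP; frame=None keeps the orientation; v is the mean speed in m/s. With until_force (N) it stops when the force on the tool has changed by that much, and returns True; else False.
- movej(angles): joint-space move.
- command_gripper(opening): opening from 0.0 (shut) to 1.0 (fully open); the grip force is fixed at half the most; returns when the fingers have stopped.
- wait(seconds).
- inverse_kinematics(position, orientation): joint angles nearest the present ones, or None.
- read_camera(name): name is "side" or "top"; returns the picture (420x560x3 uint8, red, green, blue); there is no depth.
- camera_info(name): a dict with "intrinsics" (3x3 intrinsics, pixels), "T" (4x4, takes a point from camera to world coordinates). Camera axes: x right, y up, looking along -z (the intrinsics and any distortion apply to the point x, -y, -z); pixel columns grow to the right and rows downward; lengths in m; the calibration is good to about 2 mm. A picture is of the moment at which its call begins. camera_info takes no time and is no camera call.
A pose or a line that the arm cannot do raises MotionError and nothing moves.
- job_done(): hands the job in, once; it reports no verdict.
Readings, each from a call of its own:
- get_time(): time.
- get_joint_pos(): joint angles.
- get_qvel(): joint speeds.
- get_effort(): joint torques, N m.
- get_tcp_pos(): TCP position.
- get_ee_rot(): TCP orientation.
- get_ft_force(): force on the tool from outside, world axes, zero at the start.
- get_ft_torque(): the same for the moment, N m.
- get_grip_width(): opening from 0.0 (shut) to 1.0 (fully open).
Only numpy, scipy, OpenCV 4.12 (cv2) and the standard library are available. Lean on these libraries where they do the work, as an engineer would, in place of code of your own. Each camera call takes 0.05 s, during which the arm holds its last target.

TASK

Set up the gear shaft on the granite plate for a run-out check: stand the two V-blocks in line and lay the shaft in their vees, one block under the middle of each of its two bearing seats, so that the shaft's plain end points squarely at the middle of that upright face of the cast-iron cube which looks towards the middle of the plate, about 15 mm short of it, with the gear at the far end. Then stand the dial indicator behind the shaft, on the side away from the robot, with its tip above the middle of the shaft, midway between the V-blocks. Set the shaft and the indicator down without dropping them, let go of everything and leave the cylinder, the casting and the gauge-block case where they are.

Things in the scene. Friction and masses are not known exactly. Their poses are not given: they have to be found in the camera images.
- vblock_a_mid (a point): Steel V-block, one of a matched pair (either may go in either place): 32 mm long (x, along the vee), 50 wide (y), 40 high; 90 degree vee along its top, 30 mm wide, 15 deep. Point: its centre, 20 mm above its underside. Stands on the granite plate; grip it by the upright sides 50 mm apart. 0.45 kg.
- vblock_b_mid (a point): Steel V-block, one of a matched pair (either may go in either place): 32 mm long (x, along the vee), 50 wide (y), 40 high; 90 degree vee along its top, 30 mm wide, 15 deep. Point: its centre, 20 mm above its underside. Stands on the granite plate; grip it by the upright sides 50 mm apart. 0.45 kg.
- shaft_mid (a point): Steel gear shaft, 0.8 kg. Point: on its axis, midway between the bearing seats; x along the axis to the gear; may roll about x. In mm along x: plain end -130; stub dia 16; seat dia 20, -91 to -39; middle dia 25, -39 to 39 (grip here; balances near +8); seat dia 20, 39 to 91; gear dia 50, 91 to 107; end 115. In the V-blocks its axis is 39 mm above the plate. Starts in the rest, gear away from the robot.
- indicator_post (a point): Dial indicator stand, 0.6 kg. Point: on its upright post (dia 12 mm, top at 167), 150 mm above the underside; grip here. z up. Base x -18 to 38 mm, 44 wide, 42 high. The dial (dia 48, top at 131 mm) hangs out to -x on an arm at 107 mm (clamp on the post to 117). Plunger points down at x = -75 mm, y = 0; tip 60 mm above the plate, 8 mm above the top of the shaft in the V-blocks.
- cube: Fixed dark cast-iron box cube, 100 mm, a round window in each face; the end stop. Origin: centre of its underside, on the granite plate, whose top is at z = 0.02 m and carries everything. x roughly away from the robot, y to its left. Stands left or right on the plate; the shaft belongs before the face towards the plate's middle (-y face if it stands left, +y face if right).
- rest: Fixed wooden rest on the plate, at the left or right side, that holds the shaft at the start: 160 mm long (x), 62 wide, two notched uprights 48 mm high at x = -65 and 65 mm (each 18 mm long), low and open between them. The shaft lies in it along x, axis 46 mm above the plate, its point over the origin. Origin: centre of its underside.
- cylsquare: Bystander: upright ground steel cylinder (cylindrical square), 50 mm diameter, 110 mm high, on the side of the plate opposite the cube. Origin: centre of its underside. Leave alone.
- casting: Bystander: aluminium cover casting with two round bores, 150 x 85 x 26 mm (x, y, z), lying at one side. Origin: centre of its underside. Leave alone.
- gaugecase: Bystander: dark wooden gauge-block case, 75 x 130 x 26 mm (x, y, z), with steel gauge blocks up to 35 mm high, lying towards the far edge. Origin: centre of its underside. Leave alone.

How it is judged:
By the outcome, as a careful person would: the job done as asked, in the order asked, and still so for the second after the job is handed in, with the robot touching nothing.
It also fails if it takes over 128 s, if anything falls off the work surface, if the arm or the gripper's body presses on something with over 40 N, if the wrist force passes 120 N, or if a joint passes its speed limit or range.

## Working session

There is one attempt and no reset: what is moved stays moved. The work goes in short steps, each a Python script; the robot and the scene stay as the last script left them, time stands still between calls to the robot, and variables do not carry over. Pictures are saved under pics/ and viewed, and the job is handed in when it is done.

```bash
ls; mkdir -p pics; python3 - <<'E'
from station import *
import cv2,numpy as np
np.set_printoptions(precision=4,suppress=True)
for n in ("side","top"):
    im=read_camera(n); cv2.imwrite(f"pics/{n}0.png",im[:,:,::-1])
    i=camera_info(n); print(n,i)
print(get_time())
E
```

```text
pics
side {'intrinsics': array([[540.619 ,   0.    , 287.0987],
       [  0.    , 540.619 , 212.3573],
       [  0.    ,   0.    ,   1.    ]]), 'T': array([[-0.9732,  0.1244, -0.1932,  0.3379],
       [-0.2294, -0.5761,  0.7845,  0.9291],
       [-0.0137,  0.8079,  0.5892,  0.836 ],
       [ 0.    ,  0.    ,  0.    ,  1.    ]])}
top {'intrinsics': array([[444.7674,   0.    , 284.0064],
       [  0.    , 444.7674, 203.6604],
       [  0.    ,   0.    ,   1.    ]]), 'T': array([[-0.03  ,  0.9889, -0.1458,  0.4259],
       [-0.9995, -0.0317, -0.0089,  0.0076],
       [-0.0134,  0.1455,  0.9893,  1.2465],
       [ 0.    ,  0.    ,  0.    ,  1.    ]])}
0.1
```

View pics/top0.png

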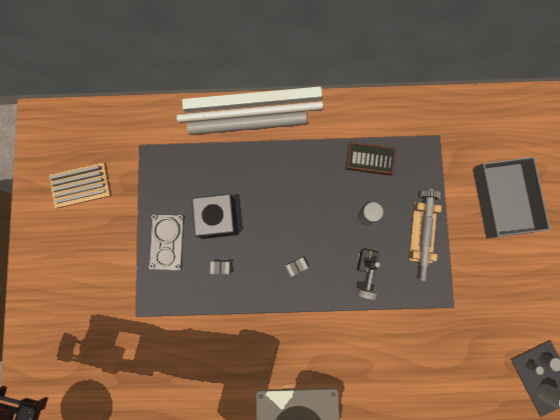

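View pics/side0.png

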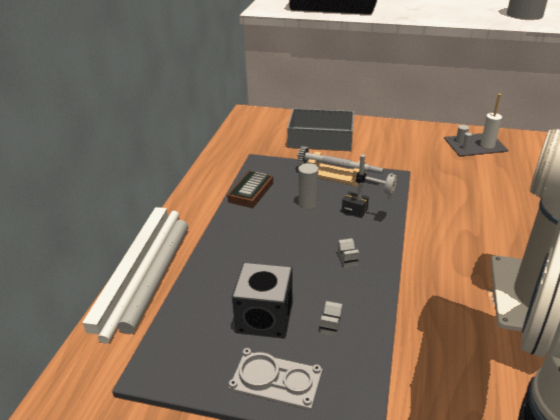

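```bash
cat > h.py <<'E'
import cv2,numpy as np
from station import *
np.set_printoptions(precision=4,suppress=True)
C={n:camera_info(n) for n in("side","top")}
def proj(n,P):
    T=C[n]["T"];K=C[n]["intrinsics"];p=(np.atleast_2d(P)-T[:3,3])@T[:3,:3]
    q=np.c_[p[:,0],-p[:,1],-p[:,2]]@K.T
    return q[:,:2]/q[:,2:]
def ray(n,uv):
    T=C[n]["T"];K=C[n]["intrinsics"];uv=np.atleast_2d(np.asarray(uv,float))
    d=np.c_[uv,np.ones(len(uv))]@np.linalg.inv(K).T
    d=np.c_[d[:,0],-d[:,1],-d[:,2]]@T[:3,:3].T
    return T[:3,3],d
def onz(n,uv,z):
    o,d=ray(n,uv); return o+d*((z-o[2])/d[:,2])[:,None]
def tri(uvs,uvt):
    A=np.zeros((3,3));b=np.zeros(3)
    for n,uv in(("side",uvs),("top",uvt)):
        o,d=ray(n,uv);d=d[0]/np.linalg.norm(d[0]);M=np.eye(3)-np.outer(d,d);A+=M;b+=M@o
    return np.linalg.solve(A,b)
def crop(src,x0,y0,w,h,s,out,pts=None):
    im=cv2.imread(src)[y0:y0+h,x0:x0+w]
    im=cv2.resize(im,None,fx=s,fy=s,interpolation=cv2.INTER_CUBIC)
    for k in range(0,w,10):
        cv2.line(im,(k*s,0),(k*s,6),(0,255,255),1); cv2.putText(im,str(x0+k),(k*s,16),0,.32,(0,255,255),1)
    for k in range(0,h,10):
        cv2.line(im,(0,k*s),(6,k*s),(0,255,255),1); cv2.putText(im,str(y0+k),(8,k*s+4),0,.32,(0,255,255),1)
    if pts is not None:
        for u,v in pts: cv2.drawMarker(im,(int((u-x0+.5)*s),int((v-y0+.5)*s)),(0,0,255),0,7,1)
    cv2.imwrite(out,im)
E
python3 - <<'E'
from h import *
crop("pics/top0.png",140,180,180,110,4,"pics/t0a.png")
crop("pics/top0.png",340,180,110,130,4,"pics/t0b.png")
crop("pics/side0.png",220,230,140,110,5,"pics/s0a.png")
crop("pics/side0.png",285,140,130,110,5,"pics/s0b.png")
E
```

```text
(no output)
```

View pics/t0a.png

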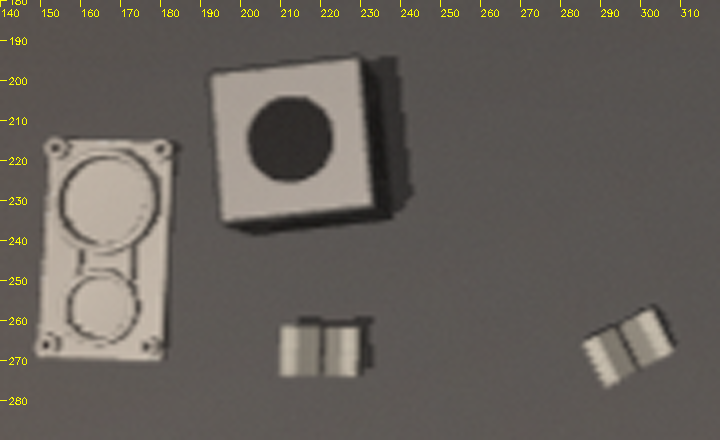

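View pics/t0b.png

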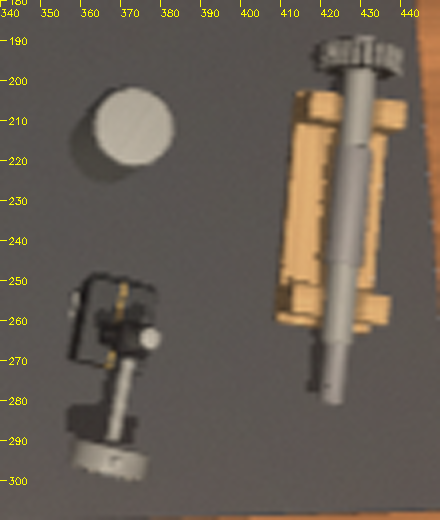

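View pics/s0a.png

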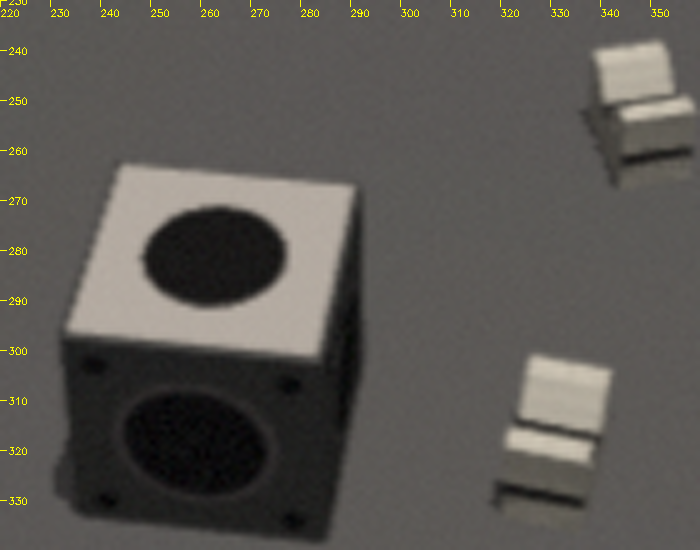

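View pics/s0b.png

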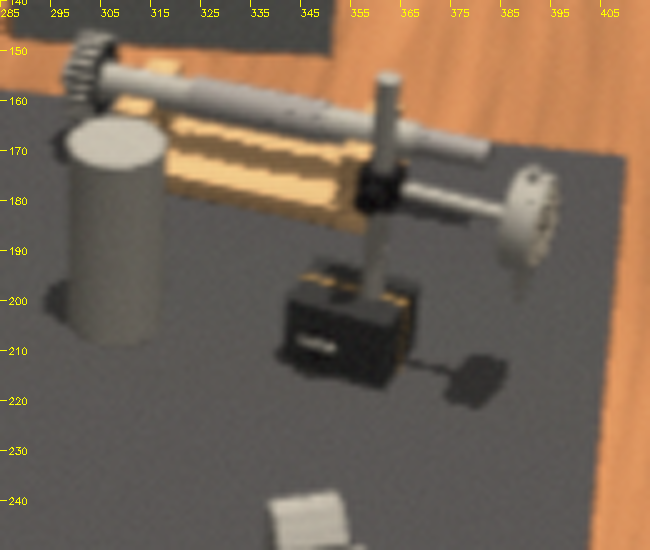

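```bash
cat >> h.py <<'E'
def quad(src,x0,y0,w,h,thr,s=8,inv=False):
    """rotated rect + 4-gon of largest bright blob, in pixel-index coordinates"""
    g=cv2.cvtColor(cv2.imread(src) if isinstance(src,str) else src,cv2.COLOR_BGR2GRAY)[y0:y0+h,x0:x0+w]
    g=cv2.resize(g,None,fx=s,fy=s,interpolation=cv2.INTER_CUBIC)
    m=((g<thr) if inv else (g>thr)).astype(np.uint8)*255
    m=cv2.morphologyEx(m,cv2.MORPH_CLOSE,np.ones((3*s,3*s),np.uint8)) if s>1 else m
    cs,_=cv2.findContours(m,cv2.RETR_EXTERNAL,cv2.CHAIN_APPROX_NONE)
    c=max(cs,key=cv2.contourArea)[:,0].astype(np.float32)
    f=lambda p:(p+0.5)/s-0.5+np.array([x0,y0])
    return f(c)
E
python3 - <<'E'
from h import *
t="pics/top0.png";s="pics/side0.png"
for n,src,b,thr,z in [("top",t,(185,190,52,50),130,.12),("side",s,(225,255,75,50),120,.12),("top",t,(205,257,30,22),110,.06),("top",t,(282,252,30,30),110,.06)]:
    c=quad(src,*b,thr)
    P=onz(n,c,z)[:,:2]*1000
    r=cv2.minAreaRect(P.astype(np.float32)); print(n,z,"area",cv2.contourArea(P.astype(np.float32)),r, "box\n",cv2.boxPoints(r))
# table/plate corners
E
```

```text
top 0.12 area 8661.782738542184 ((569.728271484375, 201.81979370117188), (93.97529602050781, 94.39613342285156), 4.411797523498535) box
 [[519.2491 245.2635]
 [526.5105 151.1471]
 [620.2074 158.3761]
 [612.946  252.4925]]
side 0.12 area 8893.041025022976 ((567.5421142578125, 202.344482421875), (95.087158203125, 95.5810775756836), 4.597676753997803) box
 [[516.3207 246.1702]
 [523.9824 150.8967]
 [618.7635 158.5188]
 [611.1019 253.7923]]
top 0.06 area 1626.6928528919816 ((435.7977294921875, 194.53587341308594), (52.63828659057617, 34.415496826171875), 87.84628295898438) box
 [[417.6131 168.882 ]
 [452.0042 167.5886]
 [453.9824 220.1897]
 [419.5912 221.4831]]
top 0.06 area 1608.1028727558696 ((431.4840087890625, -9.937339782714844), (34.55997085571289, 52.989749908447266), 25.40689468383789) box
 [[404.5078   6.5812]
 [427.2427 -41.2836]
 [458.4602 -26.4559]
 [435.7253  21.4089]]
```

```bash
python3 - <<'E'
from h import *
print(get_ee_rot())
t=cv2.imread("pics/top0.png");s=cv2.imread("pics/side0.png")
def up(im,b,k):
    x,y,w,h=b; return cv2.resize(im[y:y+h,x:x+w],None,fx=k,fy=k,interpolation=cv2.INTER_CUBIC)
k=4
for nm,im,b,st in(("t",t,(405,185,45,105),110),("s",s,(290,140,105,45),105)):
    u=up(im,b,k);hsv=cv2.cvtColor(u,cv2.COLOR_BGR2HSV)
    m=((hsv[...,1]<55)&(hsv[...,2]>st)).astype(np.uint8)*255
    cv2.imwrite(f"pics/m_{nm}.png",np.hstack([cv2.cvtColor(m,cv2.COLOR_GRAY2BGR),u]) if nm=="t" else np.vstack([cv2.cvtColor(m,cv2.COLOR_GRAY2BGR),u]))
E
```

```text
[ 0.0004  0.7949  0.6068 -0.0006]
```

View pics/m_t.png

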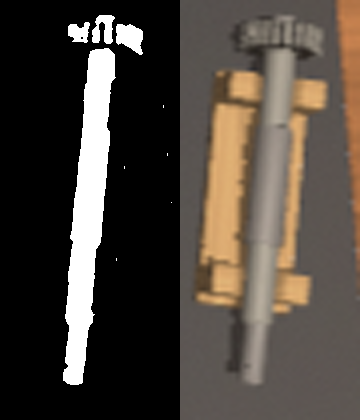

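View pics/m_s.png

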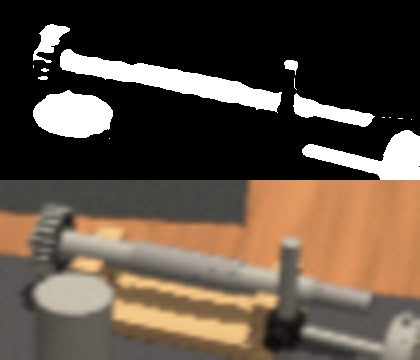

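```bash
cat >> h.py <<'E'
def up(im,b,k):
    x,y,w,h=b; return cv2.resize(im[y:y+h,x:x+w],None,fx=k,fy=k,interpolation=cv2.INTER_CUBIC)
def blob(im,b,k,smax,vmin,pick=None,vmax=256,smin=-1):
    u=up(im,b,k);hsv=cv2.cvtColor(u,cv2.COLOR_BGR2HSV).astype(int)
    m=((hsv[...,1]<smax)&(hsv[...,1]>smin)&(hsv[...,2]>vmin)&(hsv[...,2]<vmax)).astype(np.uint8)
    n,l,st,c=cv2.connectedComponentsWithStats(m)
    if pick is None: i=1+np.argmax(st[1:,4])
    else: i=l[int((pick[1]-b[1]+.5)*k),int((pick[0]-b[0]+.5)*k)]
    v,w=np.nonzero(l==i)
    return np.c_[(w+.5)/k-.5+b[0],(v+.5)/k-.5+b[1]]
E
python3 - <<'E'
from h import *
t=cv2.imread("pics/top0.png");s=cv2.imread("pics/side0.png")
a=blob(t,(405,185,45,105),8,55,110)
P=onz("top",a,.066)[:,:2]
vx,vy,x0,y0=cv2.fitLine(P.astype(np.float32),cv2.DIST_L2,0,1e-5,1e-5).ravel()
d=np.array([vx,vy])*np.sign(vx);q=(P-[x0,y0])@d
lo,hi=q.min(),q.max();print("yaw",np.degrees(np.arctan2(d[1],d[0])),"len",hi-lo)
# width profile
n=np.array([-d[1],d[0]]);e=(P-[x0,y0])@n
bins=np.arange(lo,hi,.003)
print([ (round((x-lo)*1e3),round(np.ptp(e[(q>=x)&(q<x+.003)])*1e3,1),round((e[(q>=x)&(q<x+.003)].max()+e[(q>=x)&(q<x+.003)].min())*500,1)) for x in bins[:-1]])
print("plain end",np.array([x0,y0])+d*lo,"mid est",np.array([x0,y0])+d*(lo+.130),"from gear face",np.array([x0,y0])+d*(hi-.091))
# side: plain end & gear face
b=blob(s,(290,140,105,45),8,55,105,pick=(335,161)); c=blob(s,(290,140,105,45),8,55,105,pick=(375,168))
for nm,p in(("seg1",b),("seg2",c)):
    i=p[:,0].argmin();j=p[:,0].argmax()
    L=p[p[:,0]<p[:,0].min()+.5].mean(0);R=p[p[:,0]>p[:,0].max()-.5].mean(0)
    print(nm,L,R,onz("side",[L,R],.066))
# other
g=blob(t,(355,195,40,35),8,60,130);r=cv2.minEnclosingCircle(g.astype(np.float32));print("cyl top",r,onz("top",[r[0]],.13))
E
```

```text
yaw -9.417386 len 0.22483896062813002
[(0, np.float64(12.4), np.float64(0.2)), (3, np.float64(13.2), np.float64(0.3)), (6, np.float64(12.9), np.float64(0.3)), (9, np.float64(12.6), np.float64(0.1)), (12, np.float64(13.1), np.float64(-0.0)), (15, np.float64(13.3), np.float64(-0.3)), (18, np.float64(13.2), np.float64(-0.3)), (21, np.float64(13.0), np.float64(-0.2)), (24, np.float64(12.8), np.float64(-0.3)), (27, np.float64(12.5), np.float64(-0.3)), (30, np.float64(12.5), np.float64(-0.5)), (33, np.float64(12.5), np.float64(-0.5)), (36, np.float64(13.5), np.float64(-0.3)), (39, np.float64(17.6), np.float64(-0.5)), (42, np.float64(18.5), np.float64(-0.4)), (45, np.float64(18.6), np.float64(-0.5)), (48, np.float64(17.5), np.float64(-0.0)), (51, np.float64(16.2), np.float64(0.5)), (54, np.float64(16.8), np.float64(0.2)), (57, np.float64(16.1), np.float64(0.4)), (60, np.float64(16.2), np.float64(0.4)), (63, np.float64(16.2), np.float64(0.4)), (66, np.float64(17.2), np.float64(0.7)), (69, np.float64(17.2), np.float64(0.8)), (72, np.float64(17.3), np.float64(0.9)), (75, np.float64(16.9), np.f
[... 1733 characters left out ...]
 np.float64(0.9)), (201, np.float64(16.8), np.float64(-0.0)), (204, np.float64(18.8), np.float64(-0.9)), (207, np.float64(18.2), np.float64(-0.4)), (210, np.float64(17.9), np.float64(-0.2)), (213, np.float64(17.7), np.float64(-0.1)), (216, np.float64(17.5), np.float64(0.0)), (219, np.float64(17.0), np.float64(0.1))]
plain end [ 0.3852 -0.3369] mid est [ 0.5134 -0.3582] from gear face [ 0.5172 -0.3588]
seg1 [304.8098 154.7418] [359.6654 163.5993] [[ 0.6049 -0.376   0.066 ]
 [ 0.4476 -0.3597  0.066 ]]
seg2 [363.1675 165.5236] [382.9125 168.6875] [[ 0.437  -0.3515  0.066 ]
 [ 0.383  -0.3461  0.066 ]]
cyl top ((373.0261535644531, 211.44247436523438), 9.81777286529541) [[ 0.5634 -0.2064  0.13  ]]
```

```bash
python3 - <<'E'
from h import *
t=cv2.imread("pics/top0.png")
for r in (272,276,245,225,205): print(r,[tuple(int(z) for z in x) for x in t[r,414:440]])
# rest: wood mask rectangle inside plate
u=cv2.cvtColor(t[195:275,400:442],cv2.COLOR_BGR2HSV)
m=((u[...,1]>80)&(u[...,2]>110)).astype(np.uint8)
print("wood cols per row");
for i in range(0,80,4): 
    w=np.nonzero(m[i])[0]; print(195+i,(w.min()+400,w.max()+400) if len(w) else None,end=' ')
E
```

```text
272 [(82, 86, 93), (83, 88, 93), (82, 86, 91), (69, 73, 78), (52, 55, 60), (51, 53, 60), (67, 72, 78), (95, 102, 110), (119, 126, 136), (139, 148, 158), (143, 152, 162), (127, 135, 144), (100, 106, 114), (81, 85, 92), (82, 86, 92), (81, 86, 91), (83, 86, 92), (83, 86, 92), (81, 86, 92), (84, 87, 94), (82, 87, 93), (82, 87, 94), (82, 86, 93), (82, 86, 93), (82, 86, 93), (83, 87, 94)]
276 [(82, 87, 92), (83, 86, 92), (68, 73, 78), (50, 54, 58), (51, 54, 60), (51, 54, 59), (79, 83, 91), (88, 94, 101), (112, 120, 128), (142, 151, 162), (138, 146, 156), (113, 121, 129), (88, 94, 101), (82, 86, 93), (81, 85, 92), (83, 86, 94), (81, 85, 93), (83, 87, 94), (82, 86, 93), (83, 86, 92), (82, 85, 92), (84, 86, 94), (81, 85, 93), (83, 86, 93), (82, 86, 93), (82, 86, 94)]
245 [(113, 169, 218), (116, 173, 222), (114, 171, 221), (112, 168, 218), (106, 160, 208), (85, 128, 165), (58, 81, 102), (67, 77, 88), (87, 93, 100), (103, 111, 118), (125, 134, 143), (139, 150, 158), (144, 154, 165), (140, 149, 160), (127, 136, 146), (115, 123, 132), (99, 117, 137), (100, 145, 185), (112, 171, 218), (100, 143, 1
[... 859 characters left out ...]
), (95, 141, 182), (104, 155, 200), (107, 160, 206), (103, 151, 192), (100, 140, 177)]
wood cols per row
195 None 199 None 203 (np.int64(414), np.int64(424)) 207 (np.int64(417), np.int64(441)) 211 (np.int64(414), np.int64(440)) 215 (np.int64(413), np.int64(436)) 219 (np.int64(413), np.int64(435)) 223 (np.int64(412), np.int64(435)) 227 (np.int64(412), np.int64(435)) 231 (np.int64(412), np.int64(434)) 235 (np.int64(411), np.int64(434)) 239 (np.int64(411), np.int64(434)) 243 (np.int64(411), np.int64(433)) 247 (np.int64(410), np.int64(433)) 251 (np.int64(411), np.int64(433)) 255 (np.int64(413), np.int64(437)) 259 (np.int64(409), np.int64(436)) 263 (np.int64(429), np.int64(430)) 267 None 271 None
```

```bash
python3 - <<'E'
from h import *
L=[(422.7,276),(422.95,272),(425.35,245),(427.3,225),(429.1,205)]
P=onz("top",L,.066)[:,:2]; print(P); s=np.polyfit(P[:,0],P[:,1],1);print(s,np.degrees(np.arctan(s[0])), np.polyval(s,P[:,0])-P[:,1], "y at .5143",np.polyval(s,.5143))
im=cv2.imread("pics/side0.png")
for c in (330,345,372,378): print(c,[int(x) for x in im[145:185,c].mean(1)])
print([tuple(int(z) for z in x) for x in im[168,374:392]])
E
```

```text
[[ 0.3976 -0.3378]
 [ 0.4079 -0.3393]
 [ 0.4779 -0.3509]
 [ 0.5305 -0.36  ]
 [ 0.5839 -0.3689]]
[-0.1677 -0.271 ] -9.520345416930734 [ 0.0002 -0.0001 -0.0002  0.0001  0.    ] y at .5143 -0.3572198191500966
330 [71, 69, 69, 69, 74, 107, 134, 141, 141, 139, 145, 157, 170, 166, 150, 131, 112, 92, 76, 84, 137, 185, 172, 106, 93, 94, 100, 129, 185, 195, 192, 183, 129, 91, 79, 81, 85, 87, 85, 86]
345 [70, 71, 68, 69, 69, 81, 122, 141, 142, 141, 143, 144, 143, 147, 160, 170, 167, 158, 139, 121, 98, 78, 92, 151, 186, 176, 107, 95, 96, 102, 132, 185, 191, 189, 182, 138, 93, 87, 82, 82]
372 [147, 146, 145, 144, 142, 144, 142, 141, 141, 140, 141, 141, 140, 140, 140, 143, 143, 144, 147, 148, 155, 170, 168, 144, 113, 82, 68, 81, 86, 84, 86, 89, 118, 174, 156, 104, 62, 48, 55, 75]
378 [151, 151, 151, 152, 152, 155, 153, 154, 153, 153, 154, 155, 153, 155, 153, 154, 154, 152, 151, 151, 149, 148, 160, 174, 156, 125, 88, 73, 79, 85, 86, 87, 87, 98, 137, 173, 136, 82, 56, 66]
[(149, 157, 166), (155, 164, 172), (158, 168, 177), (161, 172, 182), (163, 174, 185), (162, 171, 183), (160, 171, 185), (156, 169, 182), (134, 149, 165), (95, 116, 144), (86, 110, 147), (84, 114, 156), (86, 120, 167), (83, 116, 166), (82, 117, 172), (87, 127, 187), (86, 127, 185), (83, 122, 182)]
```

```bash
python3 - <<'E'
from h import *
t=cv2.imread("pics/top0.png");s=cv2.imread("pics/side0.png")
a=blob(t,(370,256,16,16),8,60,150).mean(0)
print("posttop top",a,onz("top",[a],.187))
b=blob(s,(355,150,16,20),8,70,120);print("side",b.min(0),b.max(0))
b=blob(s,(355,150,16,12),8,90,100);
ps=[b[:,0].mean(),155.5];print(ps,onz("side",[ps],.187),tri(ps,a))
r=[]
for v in range(272,290):
    g=t[v,358:382].max(1).astype(float)-92;g[g<25]=0
    if g.sum()>0: r.append(((g*np.arange(358,382)).sum()/g.sum(),v,(g>0).sum()))
r=np.array(r);print(r)
P=onz("top",r[:,:2],.127);p=np.polyfit(P[:,0],P[:,1],1);print("arm line yaw",np.degrees(np.arctan(p[0])),P[0],P[-1])
d=blob(t,(355,286,26,18),8,60,110);dd=d.astype(np.float32);R=cv2.minAreaRect(dd);print(R,onz("top",[R[0]],.14))
E
```

```text
posttop top [377.0705 264.1922] [[ 0.4311 -0.1976  0.187 ]]
side [363.3125 162.8125] [370.4375 168.3125]
[np.float64(362.40311986863713), 155.5] [[ 0.4287 -0.1956  0.187 ]] [ 0.43   -0.1979  0.1856]
[[371.189  272.       3.    ]
 [371.006  273.       3.    ]
 [370.8713 274.       3.    ]
 [370.7935 275.       3.    ]
 [370.5231 276.       4.    ]
 [370.157  277.       3.    ]
 [370.0465 278.       3.    ]
 [369.892  279.       3.    ]
 [369.8011 280.       3.    ]
 [369.5536 281.       4.    ]
 [369.2081 282.       3.    ]
 [369.0706 283.       3.    ]
 [368.8675 284.       3.    ]
 [368.75   285.       3.    ]
 [368.7127 286.       3.    ]
 [368.2281 287.       3.    ]
 [368.1138 288.       3.    ]
 [368.     289.       3.    ]]
arm line yaw -14.303759511016933 [ 0.4126 -0.1935  0.127 ] [ 0.3714 -0.1832  0.127 ]
((367.2312927246094, 295.0687561035156), (17.615385055541992, 7.562864780426025), 11.821488380432129) [[ 0.3576 -0.1783  0.14  ]]
```

```bash
python3 - <<'E'
from h import *
crop("pics/side0.png",335,145,70,80,8,"pics/s0c.png")
crop("pics/top0.png",350,240,40,65,9,"pics/t0c.png")
E
```

```text
(no output)
```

View pics/t0c.png

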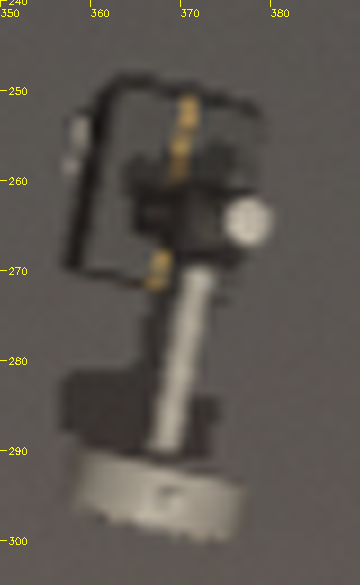

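View pics/s0c.png

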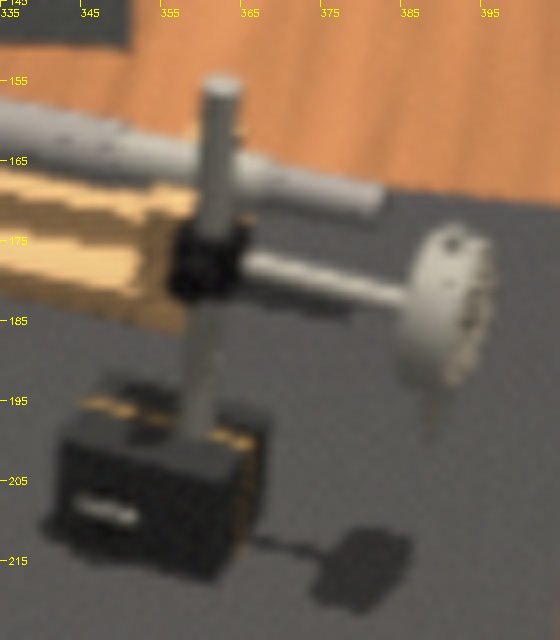

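```bash
cat >> h.py <<'E'
def Q(deg): a=np.radians(deg)/2; return [0.,float(np.cos(a)),float(np.sin(a)),0.]
def go(x,y,z,th): move_pose([float(x),float(y),float(z)],Q(th))
def lin(x,y,z,th,v=.15,f=None): return movel([float(x),float(y),float(z)],frame=Q(th),v=v,until_force=f)
def snap(tag):
    for n in("side","top"): cv2.imwrite(f"pics/{n}{tag}.png",read_camera(n)[:,:,::-1])
def st(m=""): print(m,"t",round(get_time(),2),"tcp",get_tcp_pos(),"q",np.asarray(get_joint_pos()),"w",round(float(get_grip_width()),3),"F",np.asarray(get_ft_force()))
c=np.array([.5688,.2021]);YAW=4.5
n_=np.array([np.sin(np.radians(YAW)),-np.cos(np.radians(YAW))]);p_=np.array([-n_[1],n_[0]])
E
python3 - <<'E'
from h import *
print(c+.13*n_,c+.26*n_,c+.195*n_,c+.195*n_+.075*p_)
go(.4358,.1945,.16,87.8); st("hover")
snap("1"); 
E
```

```text
[0.579  0.0725] [ 0.5892 -0.0571] [0.5841 0.0077] [0.6589 0.0136]
hover t 1.9 tcp [0.436  0.1952 0.1602] q [ 0.3959  0.3008  1.9978  0.0002  0.8425 -1.1372] w 1.004 F [-0.2597 -0.1008 -0.0014]
```

View pics/side1.png

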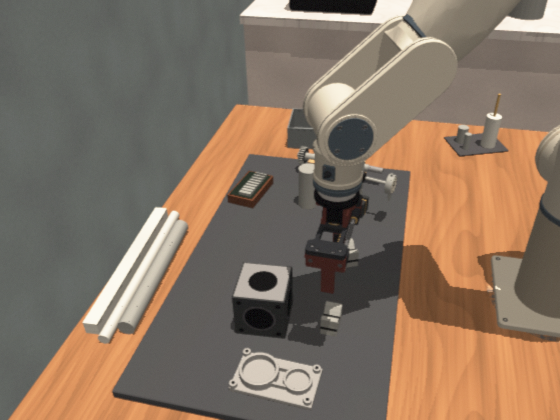

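View pics/top1.png

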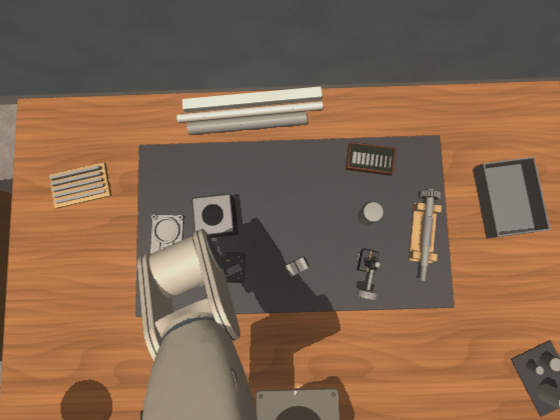

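```bash
python3 - <<'E'
from h import *
print(onz("top",[(182,215),(179.5,269)],.046))
command_gripper(.8); st()
E
```

```text
[[0.5805 0.2973 0.046 ]
 [0.4349 0.3036 0.046 ]]
 t 2.5 tcp [0.4358 0.1945 0.16  ] q [ 0.3949  0.3007  1.9984 -0.      0.8425 -1.1375] w 0.803 F [ 0.5983 -0.5046  0.6615]
```

```bash
python3 - <<'E'
from h import *
h=lin(.4358,.1945,.028,87.8,.12,15); st(f"down {h}")
if not h:
    command_gripper(.3); st("grip")
    lin(.4358,.1945,.19,87.8,.2); st("lift")
E
```

```text
down False t 3.75 tcp [0.4362 0.1947 0.0285] q [ 0.3949  0.5471  2.0513  0.      0.5422 -1.1375] w 0.798 F [ 1.0764 -0.8608  0.0628]
grip t 4.2 tcp [0.4361 0.1946 0.0284] q [ 0.3948  0.5472  2.0514 -0.0001  0.5422 -1.1375] w 0.571 F [-0.0667 -0.5063  5.7054]
lift t 5.16 tcp [0.4348 0.1941 0.1889] q [ 0.3948  0.2541  1.9778  0.      0.9119 -1.1375] w 0.564 F [-0.4846  0.7821 -3.884 ]
```

```bash
python3 - <<'E'
from h import *
x,y=c+.13*n_
go(x,y,.17,YAW); st("above")
h=lin(x,y,.034,YAW,.12,20); wait(.2); st("low")
h=lin(x,y,.0278,YAW,.03,12); st(f"down {h}")
wait(.1);command_gripper(.85); st("open")
lin(x,y,.17,YAW,.25)
go(.4315,-.0099,.17,-64.6); st("B")
snap("2")
E
```

```text
above t 6.23 tcp [0.5781 0.0727 0.169 ] q [0.1046 0.4295 1.7639 0.0002 0.9504 0.0243] w 0.567 F [-0.9085 -0.191  -4.4732]
low t 7.72 tcp [0.5794 0.0725 0.0347] q [ 0.1042  0.6324  1.8151 -0.      0.6929  0.0257] w 0.57 F [ 0.3517 -0.1388 -4.35  ]
down True t 7.99 tcp [0.5796 0.0726 0.0283] q [0.1042 0.6432 1.8155 0.     0.6816 0.0257] w 0.567 F [-0.4791 -0.4083  3.8758]
open t 8.68 tcp [0.5784 0.0724 0.0273] q [0.1041 0.6444 1.8167 0.     0.6816 0.0256] w 0.847 F [-0.0518 -0.1094  0.507 ]
B t 10.38 tcp [ 0.4317 -0.0098  0.1694] q [-0.0504  0.2223  2.0834  0.0001  0.8368  1.0755] w 0.851 F [-0.1531 -0.3707  0.0127]
```

```bash
python3 - <<'E'
from h import *
crop("pics/top2.png",185,170,160,120,5,"pics/t2.png")
crop("pics/side2.png",220,180,160,120,5,"pics/s2.png")
E
```

```text
(no output)
```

View pics/t2.png

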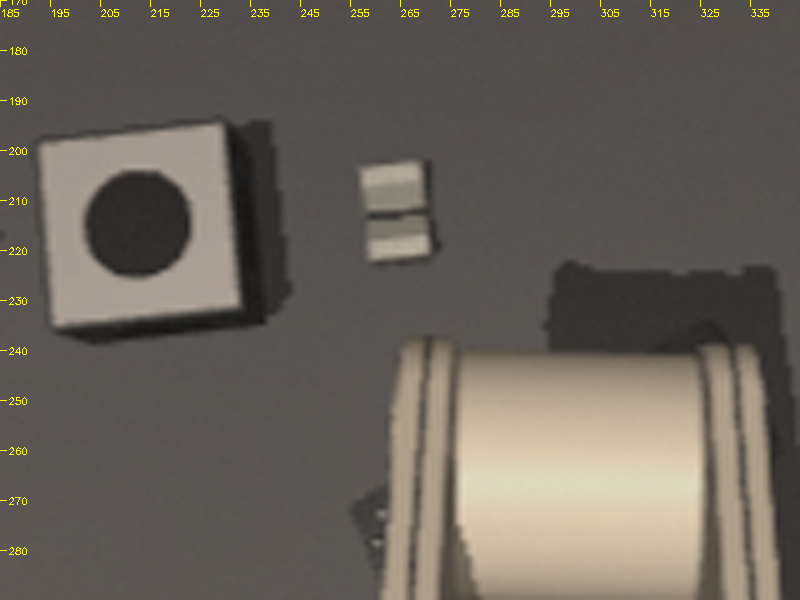

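View pics/s2.png

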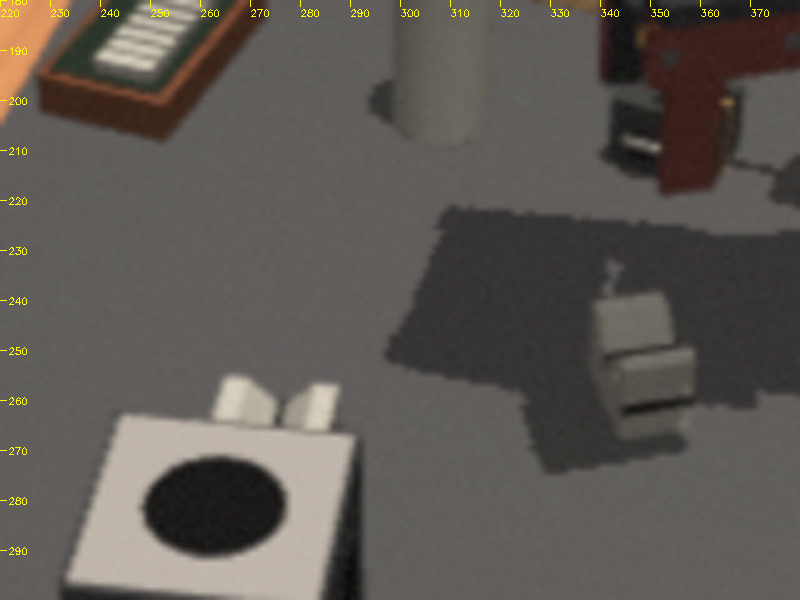

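```bash
python3 - <<'E'
from h import *
for b,z in(((252,197,24,28),.06),((185,190,52,50),.12)):
    cc=quad("pics/top2.png",*b,110 if z<.1 else 130)
    P=onz("top",cc,z)[:,:2]*1000;print(cv2.minAreaRect(P.astype(np.float32)))
E
```

```text
((580.5057373046875, 74.09071350097656), (51.295860290527344, 33.62686538696289), 4.261962890625)
((569.7265625, 201.72210693359375), (93.63689422607422, 94.00341796875), 4.468749523162842)
```

```bash
python3 - <<'E'
from h import *
for nm,b in(("top",(198,200,30,30)),("side",(240,266,44,30))):
    im=cv2.imread(f"pics/{nm}2.png")
    u=blob(im,b,8,256,-1,pick=(212,214) if nm=="top" else (262,281),vmax=95)
    m=onz(nm,u,.12)[:,:2]; r=cv2.minEnclosingCircle((m*1000).astype(np.float32)); print(nm,m.mean(0),r,np.ptp(m,axis=0))
# bottom edges of cube on plate, top view: edges face -y bottom
im=cv2.imread("pics/top2.png");print([int(x) for x in im[215,225:245].mean(1)])
print(onz("top",[(230,215),(231,215),(232,215)],.12))
E
```

```text
top [0.5702 0.2022] ((570.5127563476562, 202.3129119873047), 28.046361923217773) [0.0543 0.0538]
side [0.5678 0.2024] ((568.3134155273438, 202.132080078125), 27.701366424560547) [0.0542 0.0551]
[156, 158, 156, 157, 157, 146, 104, 45, 28, 24, 26, 37, 47, 48, 47, 47, 67, 81, 81, 81]
[[0.5671 0.1565 0.12  ]
 [0.567  0.154  0.12  ]
 [0.5669 0.1514 0.12  ]]
```

```bash
python3 - <<'E'
from h import *
x,y=.4300,-.0099
h=lin(x,y,.028,-64.6,.12,15); st(f"down {h}")
command_gripper(.3); st("grip")
lin(x,y,.19,-64.6,.2)
x,y=c+.26*n_
go(x,y,.17,YAW); st("above")
lin(x,y,.034,YAW,.12,20); wait(.2)
h=lin(x,y,.0278,YAW,.03,12); st(f"down {h}")
wait(.1);command_gripper(.85)
lin(x,y,.17,YAW,.25)
go(.43,-.2,.25,-14.3); st("off")
snap("3")
for b in((252,197,24,28),(295,190,40,40)):
    cc=quad("pics/top3.png",*b,110)
    P=onz("top",cc,.06)[:,:2]*1000;r=cv2.minAreaRect(P.astype(np.float32));print(r)
    v=np.array(r[0])/1000-[.0015,0]-c; print("along",v@n_,"across",v@p_)
E
```

```text
down False t 11.82 tcp [ 0.4304 -0.0099  0.0285] q [-0.0507  0.5096  2.1516 -0.      0.4794  1.0768] w 0.847 F [ 0.3194  0.2354 -0.472 ]
grip t 12.32 tcp [ 0.4303 -0.0099  0.0283] q [-0.0507  0.5101  2.1517 -0.0001  0.4793  1.0768] w 0.568 F [ 0.8858 -0.539   5.1587]
above t 14.44 tcp [ 0.5882 -0.0569  0.169 ] q [-0.1166  0.4408  1.7451  0.0001  0.958  -0.194 ] w 0.57 F [-0.5466 -0.0142 -5.3796]
down True t 16.21 tcp [ 0.5897 -0.0572  0.0281] q [-0.1167  0.6516  1.7961  0.      0.6928 -0.1952] w 0.569 F [ 0.5342 -0.1907  4.3616]
off t 18.53 tcp [ 0.4304 -0.1997  0.2493] q [-0.4597  0.1656  1.9269  0.0004  1.0498 -0.2108] w 0.851 F [ 0.5774  0.2334 -0.0929]
((580.5828247070312, 74.04478454589844), (51.576087951660156, 33.72686004638672), 4.159016132354736)
along 0.1284672450891658 across 0.00020402978241565797
((590.4890747070312, -56.40415954589844), (51.313682556152344, 33.89502716064453), 4.176114082336426)
along 0.2592912940385158 across -0.000155164072385123
```

View pics/top3.png

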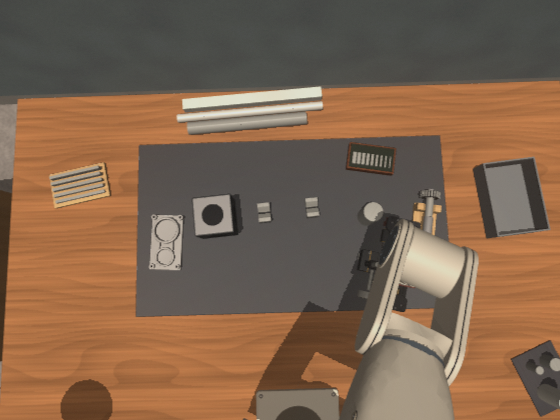

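```bash
python3 - <<'E'
from h import *
x,y=.5199,-.3584
go(x,y,.2,80.5); st("above")
h=lin(x,y,.047,80.5,.12,12); st(f"down {h}")
if not h:
    command_gripper(.1); st("grip")
    wait(.2); st()
    lin(x,y,.06,80.5,.05); wait(.1); st("lift")
    snap("4")
E
```

```text
above t 20.23 tcp [ 0.52   -0.3579  0.1999] q [-0.6217  0.4578  1.6325  0.0001  1.0516 -2.0266] w 0.849 F [-0.4795  0.743   0.6929]
down False t 21.65 tcp [ 0.5204 -0.3588  0.0478] q [-0.6224  0.6612  1.7008 -0.      0.7781 -2.0274] w 0.851 F [-0.2722 -0.4038  0.8719]
grip t 22.48 tcp [ 0.5199 -0.3585  0.047 ] q [-0.6225  0.6623  1.7013 -0.0002  0.7778 -2.0274] w 0.279 F [-1.2399 -1.0036 -0.9822]
 t 22.68 tcp [ 0.5199 -0.3585  0.047 ] q [-0.6225  0.6623  1.7013 -0.0002  0.7778 -2.0274] w 0.275 F [-1.2513 -1.1067 -0.8583]
lift t 23.19 tcp [ 0.5196 -0.3581  0.0598] q [-0.6223  0.643   1.6994  0.0001  0.7999 -2.0274] w 0.279 F [ 0.1327  0.5781 -7.0794]
```

```bash
python3 - <<'E'
from h import *
crop("pics/side4.png",260,110,150,120,5,"pics/s4.png")
E
```

```text
(no output)
```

View pics/s4.png

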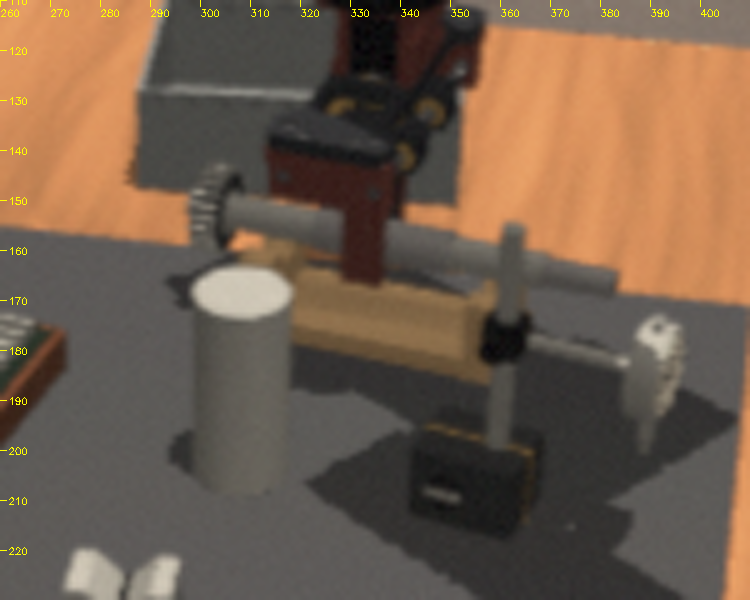

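```bash
python3 - <<'E'
from h import *
lin(.5199,-.3584,.25,80.5,.15)
x,y=c+.2025*n_
go(x,y,.25,YAW); st("above")
lin(x,y,.07,YAW,.12,20); wait(.3); st("low")
snap("5")
E
```

```text
above t 26.39 tcp [ 0.5847 -0.0002  0.2499] q [-0.0206  0.3341  1.697  -0.0003  1.1106 -0.0992] w 0.276 F [ 0.2471  0.4635 -7.3485]
low t 28.34 tcp [0.5848 0.0002 0.0703] q [-0.02    0.5757  1.8056 -0.      0.7597 -0.0985] w 0.278 F [ 0.1399  0.168  -7.7972]
```

```bash
python3 - <<'E'
from h import *
crop("pics/side5.png",220,170,150,120,5,"pics/s5.png")
crop("pics/top5.png",185,150,180,130,4,"pics/t5.png")
E
```

```text
(no output)
```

View pics/s5.png

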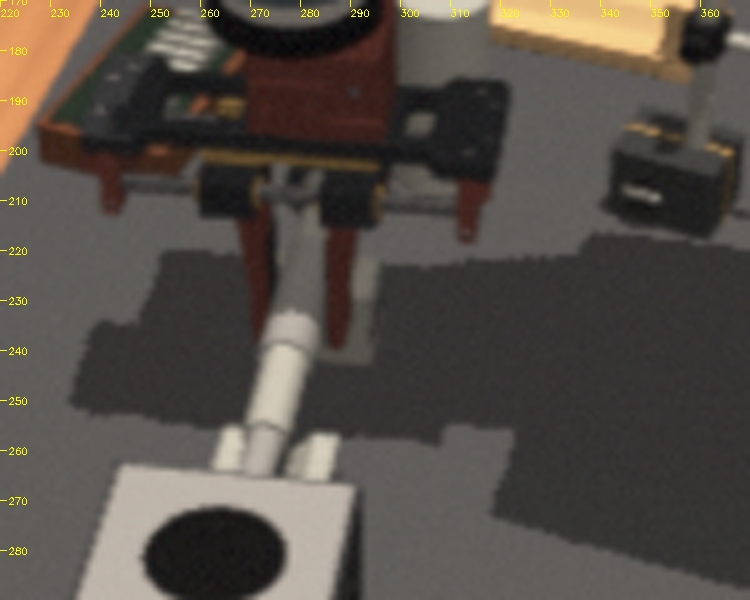

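View pics/t5.png

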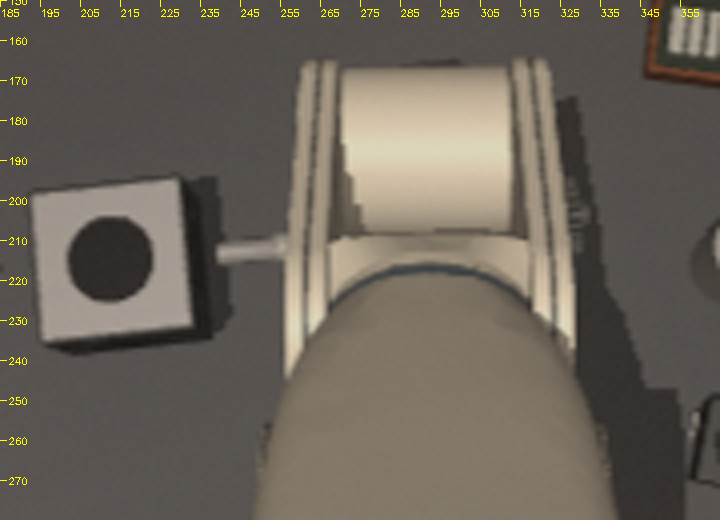

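```bash
python3 - <<'E'
from h import *
im=cv2.imread("pics/top5.png").mean(2)
for r in(211,212,213,214): print([int(v) for v in im[r,233:246]])
for col in (243,247,251): print(col,[int(v) for v in im[203:222,col]])
P=onz("top",[(238.8,213)],.089)[0][:2]-[.0015,0]-c;print(P@n_,P@p_)
E
```

```text
[27, 28, 31, 42, 47, 55, 90, 114, 117, 120, 123, 123, 125]
[29, 28, 32, 42, 48, 55, 113, 145, 149, 151, 153, 153, 154]
[30, 26, 29, 42, 48, 60, 121, 155, 153, 150, 147, 147, 145]
[33, 28, 30, 41, 49, 50, 104, 133, 131, 129, 126, 126, 123]
243 [80, 80, 81, 80, 80, 81, 81, 100, 123, 153, 147, 126, 102, 81, 80, 82, 83, 82, 82]
247 [80, 80, 82, 81, 80, 81, 68, 103, 127, 151, 142, 119, 75, 80, 82, 81, 82, 82, 82]
251 [80, 81, 81, 81, 82, 81, 82, 114, 137, 142, 131, 112, 80, 82, 82, 82, 83, 82, 83]
0.06489389829252903 0.00012426161027641674
```

```bash
python3 - <<'E'
from h import *
x,y=c+.2025*n_
h=lin(x,y,.046,YAW,.06,10); st(f"a {h}")
h=lin(x,y,.0385,YAW,.02,5); st(f"b {h}")
wait(.2); st("settle")
E
```

```text
a False t 28.99 tcp [0.5844 0.0002 0.0455] q [-0.02    0.6158  1.8109  0.      0.7159 -0.0985] w 0.276 F [ 0.6188 -0.1876 -7.9827]
b True t 29.36 tcp [0.5853 0.0003 0.0399] q [-0.02    0.625   1.8114  0.0002  0.7039 -0.0984] w 0.276 F [-0.2676 -0.1062  5.2862]
settle t 29.56 tcp [0.5852 0.0003 0.0399] q [-0.02    0.6251  1.8114  0.0002  0.7039 -0.0984] w 0.274 F [-0.5688 -0.3223  5.2787]
```

```bash
python3 - <<'E'
from h import *
x,y=c+.2025*n_
command_gripper(.6); st("open")
lin(x,y,.2,YAW,.15); 
go(.4296,-.1976,.26,-14.3); st("off")
snap("6")
crop("pics/side6.png",220,170,150,120,5,"pics/s6.png")
crop("pics/top6.png",185,150,180,130,4,"pics/t6.png")
E
```

```text
open t 30.19 tcp [0.5833 0.0003 0.0381] q [-0.0199  0.6273  1.8132  0.0001  0.704  -0.0985] w 0.603 F [ 0.2454 -0.2961 -0.0718]
off t 32.42 tcp [ 0.4301 -0.1973  0.2597] q [-0.4553  0.1501  1.919   0.0004  1.0727 -0.2065] w 0.599 F [-0.0173  0.675  -0.2943]
```

View pics/s6.png

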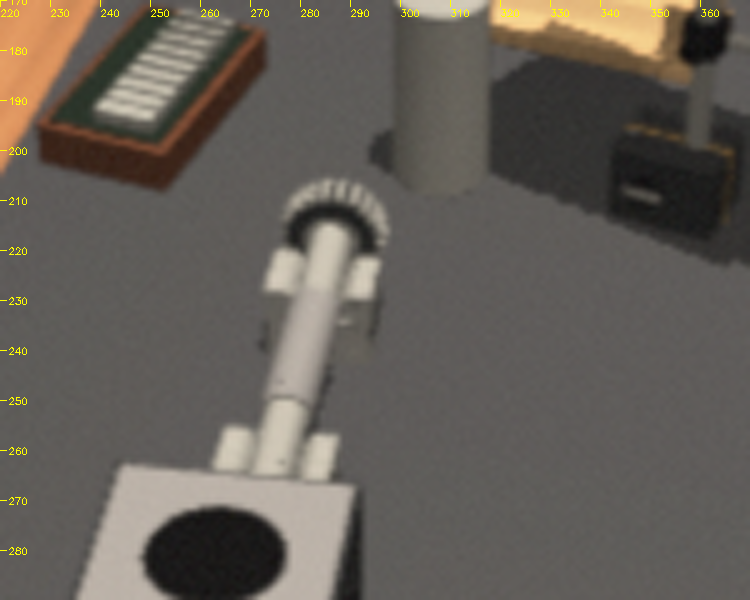

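View pics/t6.png

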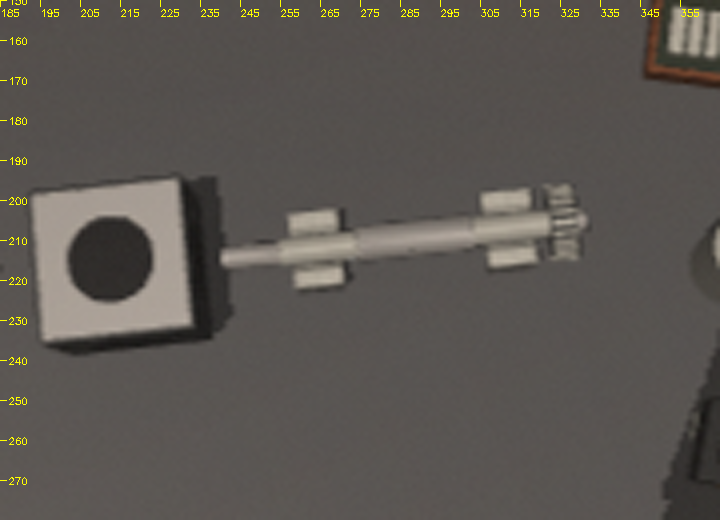

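```bash
python3 - <<'E'
from h import *
im=cv2.imread("pics/top6.png").mean(2)
for r in(213,214): print([int(v) for v in im[r,236:244]])
for nm,u,v,e in(("end",239.6,213.7,-130),("stub",254.6,212.5,-91),("-39",273,210.5,-39),("39",302.8,207.5,39),("gear",321.7,206,91)):
    P=onz("top",[(u,v)],.059)[0][:2]-[.0015,0]-c; print(nm,P@n_,P@p_,"mid",P@n_-e/1000)
# centre line
L=[]
for col in range(242,300,2):
    r=im[195:225,col]-84; w=np.nonzero(r>14)[0]; 
    if col<254 or 275<col: L.append((col,195+(w.min()+w.max())/2))
P=onz("top",L,.059)[:,:2]-[.0015,0]-c; print(np.c_[P@n_,P@p_][::3], np.polyfit(P@n_,P@p_,1))
E
```

```text
[41, 48, 49, 48, 109, 144, 146, 148]
[41, 49, 47, 49, 130, 167, 162, 160]
end 0.06381186808517897 0.0021244888526278237 mid 0.19381186808517897
stub 0.10433201557461352 0.0009155915538641474 mid 0.19533201557461352
-39 0.1541804477785137 0.000859085083387389 mid 0.1931804477785137
39 0.2348602833132894 0.00012145471929002571 mid 0.1958602833132894
gear 0.28590473252808224 -0.001434189062226074 mid 0.19490473252808224
[[ 0.0702  0.0006]
 [ 0.0865  0.0015]
 [ 0.1622 -0.    ]
 [ 0.1786  0.0009]
 [ 0.1948  0.0005]
 [ 0.211   0.    ]] [-0.0048  0.0012]
```

```bash
python3 - <<'E'
from h import *
x,y=.4296,-.1976
command_gripper(.5)
h=lin(x,y,.151,-14.3,.1,8); wait(.1); st(f"down {h}")
if not h:
    command_gripper(.0); wait(.2); st("grip")
    lin(x,y,.165,-14.3,.05); wait(.2); st("lift")
    snap("7")
    crop("pics/side7.png",310,120,120,110,6,"pics/s7.png")
    crop("pics/top7.png",340,230,60,80,7,"pics/t7.png")
E
```

```text
down False t 34.25 tcp [ 0.43   -0.1978  0.1516] q [-0.4563  0.309   2.013   0.      0.8183 -0.2067] w 0.499 F [0.6054 0.2488 0.2246]
grip t 35.06 tcp [ 0.4298 -0.1977  0.1511] q [-0.4563  0.31    2.0132  0.0001  0.8179 -0.2067] w 0.13 F [ 1.5231 -0.5099 -0.9465]
lift t 35.69 tcp [ 0.4293 -0.1975  0.1648] q [-0.4563  0.2868  2.0043 -0.      0.8511 -0.2067] w 0.131 F [ 0.3728 -0.4923 -6.2361]
```

View pics/s7.png

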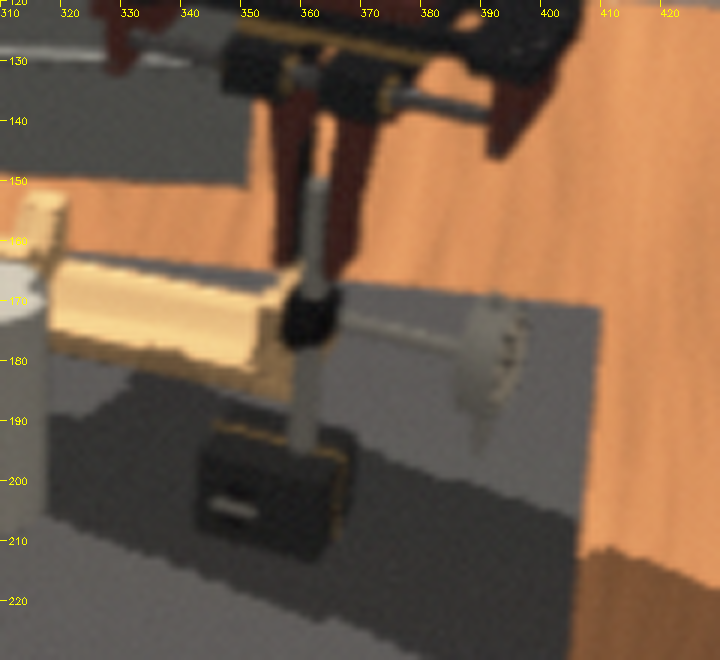

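```bash
python3 - <<'E'
from h import *
x,y=.4296,-.1976
lin(x,y,.30,-14.3,.15)
x,y=c+.1944*n_+.075*p_
go(x,y,.30,YAW); st("above")
lin(x,y,.19,YAW,.08,15); wait(.3); st("low")
snap("8")
crop("pics/side8.png",220,110,150,120,5,"pics/s8.png")
crop("pics/top8.png",225,130,130,100,6,"pics/t8.png")
E
```

```text
above t 38.03 tcp [0.6581 0.013  0.2997] q [ 0.0021  0.4016  1.4783 -0.0007  1.2628 -0.0752] w 0.128 F [-0.166  -0.5394 -6.3168]
low t 39.86 tcp [0.6589 0.0142 0.1902] q [ 0.0034  0.5076  1.574   0.      1.0597 -0.0751] w 0.132 F [-0.1278  0.1767 -5.2287]
```

View pics/s8.png

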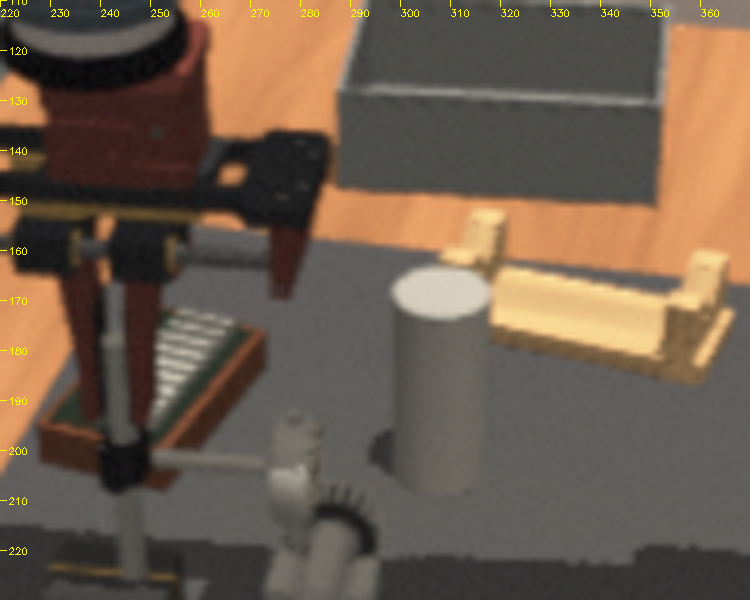

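View pics/t8.png

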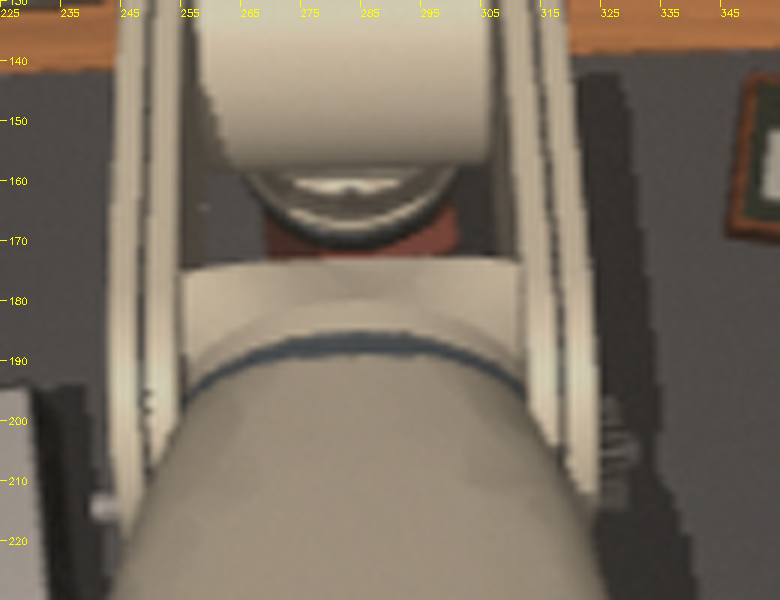

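```bash
python3 - <<'E'
from h import *
x,y=c+.1944*n_+.075*p_
h=lin(x,y,.158,YAW,.06,12); st(f"a {h}")
h=lin(x,y,.147,YAW,.015,4); wait(.2); st(f"b {h}")
if h:
    command_gripper(.5); st("open")
    lin(x,y,.26,YAW,.15)
    go(.42,.25,.35,40); st("off")
    snap("9")
    crop("pics/side9.png",215,130,150,120,5,"pics/s9.png")
    crop("pics/top9.png",230,140,110,100,7,"pics/t9.png")
E
```

```text
a False t 40.64 tcp [0.6589 0.0142 0.1579] q [ 0.0035  0.5453  1.5939  0.      1.0025 -0.0751] w 0.128 F [ 1.1895  0.7104 -5.7121]
b True t 41.37 tcp [0.659  0.0142 0.1508] q [ 0.0035  0.5537  1.5981 -0.      0.9895 -0.0751] w 0.131 F [-0.5135 -0.4219  5.5662]
open t 42.05 tcp [0.6573 0.0142 0.149 ] q [ 0.0035  0.5554  1.6001  0.      0.9898 -0.0751] w 0.502 F [ 0.2523 -0.5199 -0.1702]
off t 44.25 tcp [0.4206 0.2496 0.3497] q [ 0.5115  0.084   1.7797 -0.0003  1.2782 -0.1855] w 0.502 F [ 0.3534 -0.3687 -0.2023]
```

View pics/s9.png

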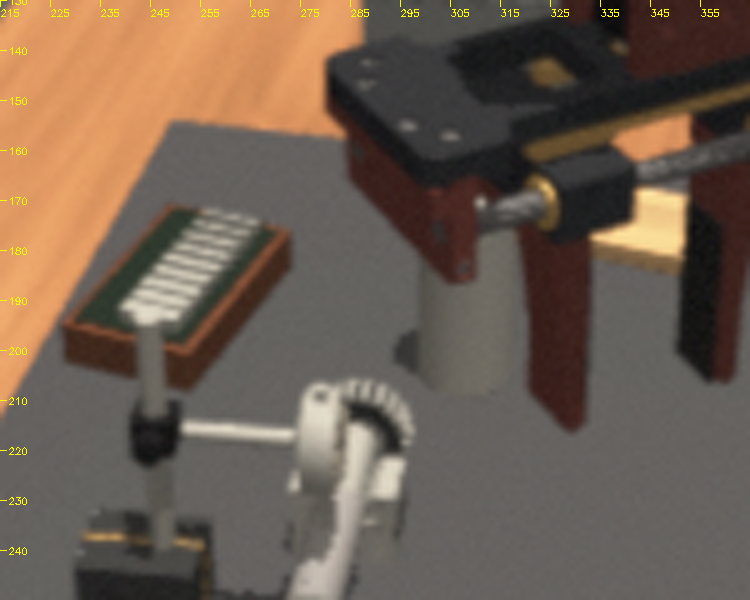

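View pics/t9.png

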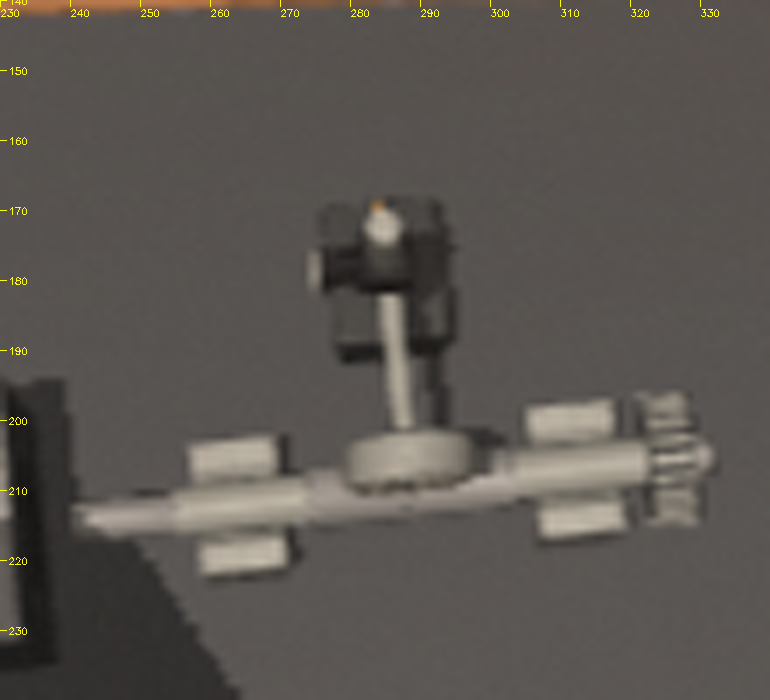

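```bash
python3 - <<'E'
from h import *
t=cv2.imread("pics/top9.png")
def loc(P): v=np.asarray(P)[:2]-[.0015,0]-c; return v@n_,v@p_
a=blob(t,(278,165,14,16),8,60,150).mean(0);print("post",a,loc(onz("top",[a],.187)[0]))
r=[]
for v in range(184,200):
    g=t[v,279:295].max(1).astype(float)-92;g[g<25]=0
    if g.sum()>0: r.append(((g*np.arange(279,295)).sum()/g.sum(),v))
P=onz("top",r,.127);L=np.array([loc(p) for p in P]);f=np.polyfit(L[:,1],L[:,0],1);print("arm: along at across=0",np.polyval(f,0),"at post",np.polyval(f,.075),"deg",np.degrees(np.arctan(f[0])))
d=t[203:206,270:305].max(2).mean(0);print([int(x) for x in d])
# dial bright extent at top rim
print("shaft check")
im=t.mean(2)
for nm,u,v,e in(("end",None,213.5,-130),):
    row=im[213,236:246];print([int(x) for x in row])
print(loc(onz("top",[(239.6,213.7)],.059)[0]))
for b in((255,200,18,8),(256,214,18,9),(303,195,18,8),(305,210,18,8)):
    q=blob(t,b,8,60,130);R=cv2.minAreaRect(q.astype(np.float32));print(loc(onz("top",[R[0]],.06)[0]))
E
```

```text
post [284.2637 171.9058] (np.float64(0.19441720655431935), np.float64(0.07478217273184301))
arm: along at across=0 0.19486169373576426 at post 0.19381675704747525 deg -0.7982211819344973
[52, 73, 89, 89, 88, 89, 88, 88, 89, 99, 121, 138, 149, 157, 162, 167, 172, 175, 176, 173, 165, 158, 152, 145, 135, 123, 106, 79, 65, 67, 85, 99, 100, 110, 117]
shaft check
[43, 51, 49, 48, 75, 94, 126, 153, 157, 159]
(np.float64(0.06381186808517897), np.float64(0.0021244888526278237))
(np.float64(0.12835117385175163), np.float64(0.019325546466811904))
(np.float64(0.1281885039631126), np.float64(-0.018362062296637744))
(np.float64(0.2591933871966624), np.float64(0.01785579952251661))
(np.float64(0.25913786772102454), np.float64(-0.019258397749797606))
```

```bash
python3 - <<'E'
from h import *
go(.165,.603,.3,75); wait(.5); snap("10"); st()
a=cv2.imread("pics/top0.png").astype(int);b=cv2.imread("pics/top10.png").astype(int)
d=np.abs(a-b).mean(2)
for nm,(x,y,w,h) in dict(cyl=(362,201,22,22),casting=(148,212,38,60),case=(345,143,52,32),cube=(192,193,42,42)).items(): print(nm,d[y:y+h,x:x+w].mean().round(1))
E
```

```text
t 46.56 tcp [0.165 0.603 0.3  ] q [ 1.2846  0.3484  1.556   0.      1.2372 -0.0243] w 0.504 F [-0.4818  0.3653 -0.3041]
cyl 0.7
casting 0.7
case 0.9
cube 0.8
```

View pics/top10.png

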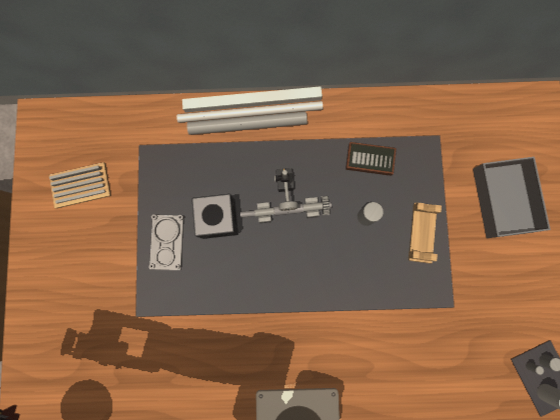

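View pics/side10.png

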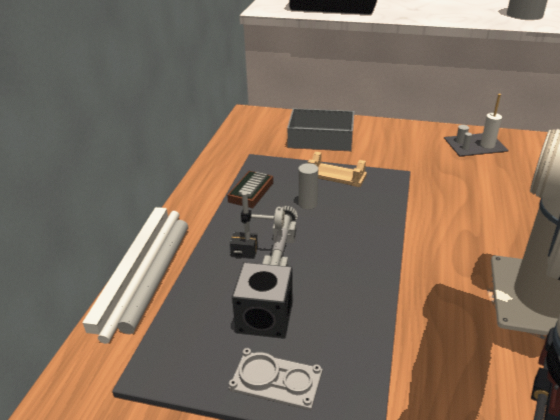

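The top view shows the shaft lying in both V-blocks from about (240,213) to (330,206), in line with the cube. The indicator stands behind it at (285,172). The cylinder, casting and case are unchanged, and the arm is clear.

```bash
python3 - <<'E'
from station import *
job_done(); print(get_time())
E
```

```text
the job is handed in; nothing more can be done
the job is handed in; nothing more can be done
```

I set both V-blocks in line in front of the cube's -y face and laid the shaft in their vees with the gear at the far end. I then stood the dial indicator behind the shaft, let go, backed the arm off and handed the job in at about 47 s.

The last checks used the top camera, after correcting a bias of about 1.5 mm in x that I found by comparing it with the robot:

| Check | Measured | Wanted |
|---|---|---|
| Gap from plain end to cube face | 14–15 mm | about 15 mm |
| Squareness of shaft to the face | within about 0.3° | square |
| V-block nearest the cube | 1.0–1.5 mm closer to the cube than its seat's middle | seat middle |
| Other V-block | within 1 mm of its seat's middle | seat middle |
| V-block alignment across the line | within about 0.5 mm | in line |
| Indicator tip (from its post and arm line) | within about 1 mm of midway, over the shaft axis | midway, above the shaft |

- **Set-down:** the shaft and indicator were both lowered slowly until contact, at heights that match them being seated.
- **Bystanders:** the cylinder, casting and case show no change between the first and last pictures.
- **Not resolved:** in the final pictures the arm's shadow partly covered the plain end, so the gap figure comes from just before and just after the shaft was set down. Those two readings differed by about 1 mm. I left the 1.0–1.5 mm block offset as it was.

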